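# Close the glaze mill jar: press its bayonet lid in, twist and hold

## Robot

A 6-joint arm with a two-finger parallel gripper is mounted at the origin on the work surface. World frame = base frame: x ahead of the robot, y to its left, z up, the work surface at z = 0. Lengths are in m, angles in rad, forces in N, time in s.
With the tool pointing down it reaches from about 0.35 to 0.975 m from the base axis. Payload 4.9 kg.
Tool frame: the origin (TCP) lies on the centre line of the jaws, within the pads' length; the fingertips stand 22 mm ahead of it and the grasp point (between the pads) lies 3 mm ahead of it (manip.tcp_to_tips is the distance from the TCP to the fingertips, in m); z points along the fingers, x is the direction in which the jaws open and shut, and the axes are right-handed (so a half turn about z gives the same grasp; the last joint's range is limited). The gripper opens to 85 mm and grips with 20 to 120 N. Pads are 22 mm wide; open, the fingers measure 114 mm over their backs; the gripper's body (76 mm by 85 mm) begins 54 mm behind the grasp point. The pads swing forward as they close: fully open they stand 13 mm farther back than shut.
Start: joints at [-1.223, 0.053, 1.613, -0, 1.476, -0.119], TCP at [0.281, -0.558, 0.253] pointing down, gripper open.
Joint ranges: [-3.01, 3.01], [-1.01, 2.22], [0.06, 2.58], [-1.02, 4.17], [0.09, 2.62], [-3.14, 3.14]. Speed limits (rad/s): [2.57, 2.57, 3.14, 3.14, 3.14, 3.14].

## Interface

Orientations are given as a unit quaternion [w, x, y, z].
In Python, from plant import manip gives the robot as it stands.
- The arm moves only by the shell command python3 -m pendant 'ROWS'. ROWS is a JSON object of lists of equal length, an entry for each row: "linear": the shift along the tool's x, y, z in cm, a list of three; "rotation": the turn, a rotation vector about the tool's x, y, z in degrees, a list of three; "grip": the closure, from 0 (fully open) to 1 (shut). A call has exactly 10 rows; each row is the pose to reach, as a shift and turn from the pose commanded when the call began, along the tool's axes at that moment; what a row does not reach only later rows make up. A row lasts 1/12 s, in which the tool goes at most 41.7 mm and 7.16 degrees, less where a joint would pass 70% of its speed; a pose out of reach is approached as far as the arm can. A call with a gripper value outside its range is refused whole. The fingers move at their own pace and stop on an object; the grip force is fixed at half the most. Time passes only in rows, so rows that repeat a pose let the fingers close, or fill a call up. It gives the time, the measured TCP pose, the force and the opening at its end, in the units of the state.
- manip.state(): the state, without advancing time (a new reading comes with each control period).
- manip.grab_frame(name): name is "scene" or "top"; returns the picture (480x640x3 uint8, red, green, blue); there is no depth.
- manip.calibration(name): a dict with "fx", "fy", "cx", "cy" (pixels), "cam_to_world" (4x4, takes a point from camera to world coordinates). Camera axes: x right, y up, looking along -z (the intrinsics and any distortion apply to the point x, -y, -z); pixel columns grow to the right and rows downward; lengths in m; the calibration is good to about 2 mm. A picture is of the moment at which its call begins. calibration takes no time and is no camera call.
- manip.job_done(): hands the job in, once; it reports no verdict.
The state is a dict: "time": time; "joint_pos": joint angles; "joint_vel": joint speeds; "joint_efforts": joint torques, N m; "tool_pos": TCP position; "tool_rot": TCP orientation; "contact_force": force on the tool from outside, world axes, zero at the start; "ft_torque": the same for the moment, N m; "gripper_width": opening from 0.0 (shut) to 1.0 (fully open).
Only numpy, scipy, OpenCV 4.12 (cv2) and the standard library are available. Lean on these libraries where they do the work, as an engineer would, in place of code of your own. Each camera call takes 0.05 s, during which the arm holds its last target. There are 200 camera calls.

## Task

The white mill jar in its wooden cradle is loaded; close it with the steel lid that has the blue grip bar and two lugs (not the plain lid with the black bar). Set the lid into the jar's mouth with its lugs in the two yellow-marked gaps, push it down against the spring until its rim lies flush on the collar, twist it a quarter turn clockwise seen from above to its stop, and finish still gripping the lid and pressing it down flush at the stop - do not let go. Leave everything else on the table where it stands.

Things in the scene. Friction and masses are not known exactly. Their poses are not given: they have to be found in the camera images.
- lid: The lid to use: steel disc, blue bar. Loose, 0.18-0.29 kg, stands upright on its plug. Origin: centre of the plug's underside, z up its axis. Grey plug: radius 27 mm at z 0, tapering out to 33 mm at z 7, straight to z 24. Disc (rim): radius 52 mm, z 24 to 30. Lugs and grip bar lie along its x axis; a half turn makes no difference.
- lid_bar (a point): Centre of the lid's blue grip bar, 47 mm above the lid's origin. Bar: 66 mm long along the lid's x, 20 mm wide along y, flat sides, from the disc's top (17 mm below this point) to 17 mm above it. Axes as the lid's.
- lid_lug (a point): Centre of one of the two steel lugs (lid's +x; the other is opposite), 8.5 mm above the lid's origin. Each is 14 mm wide (y), 7 mm high, and reaches 43 mm from the lid's axis. Yellow ticks on the disc lie above the lugs.
- plain_lid: Bystander: lid of the same size and shape with white disc, black grip bar and no lugs; loose. Origin: centre of its underside. It and the lid may stand in each other's place.
- jar: White porcelain mill jar fixed on a 170 mm square wooden cradle; does not move. Origin: centre of the cradle's underside, on the table, z up. Jar 140 mm in diameter; steel collar on top 124 mm in diameter, its flat top at z 110. Lugs enter with the lid's x axis along the jar's x axis, either way round.
- jar_mouth (a point): Centre of the opening, level with the collar's top; axes as the jar's. Opening 72 mm in diameter through a 5 mm thick rim that overhangs a race of 48 mm radius where the lugs turn. Two gaps in the rim at the jar's +x and -x, by yellow ticks on the collar, each at least 24 mm wide and open out to 48 mm from the axis; about 0.15 rad play.
- jar_home (a point): Where the lid's origin lies when the lid is fully home, disc flush on the collar: on the jar's axis, 86 mm above the jar's origin. Radial play 3 mm. The lid can turn only when its origin is less than 7 mm above this point (lugs below the rim); then 1.5 rad clockwise from above to a hard stop (0.2 rad the other way). Let go there, it springs up 7 mm.
- plate_spring (a joint): Blue sprung plate, radius 31 mm, in the jar's mouth, which the lid's plug presses down. 0 = up (plate top 14 mm above jar_home), about 0.014 m with the lid home. Pushes up with about 4.5 N at 0 and 500 N/m more: 11.5 N at home; the lid's weight takes 2 to 3 N of it.
- twist_spring (a joint): Sprung ring hidden under the rim, pushed round by the lugs: 0 at rest, first touched when the lid has turned about 0.25 rad clockwise from the jar's x axis, about 1.25 rad with the lid at its stop. Resists with 0.04 to 0.11 N m; friction adds some 0.2 N m.
- mug_a: Bystander: loose unglazed clay mug, 78 mm diameter, 88 mm high. Origin: centre of underside.
- mug_b: Bystander: loose clay mug like mug_a. Origin: centre of underside.
- bowl: Bystander: loose clay bowl, 124 mm diameter, 55 mm high. Origin: centre of underside.
- glaze_jar: Bystander: loose closed blue glaze jar with white cap, 60 mm diameter, 85 mm high. Origin: centre of underside.
- brush: Bystander: loose brush, 190 mm long, lying on the table. Origin: at mid-length or near it, on the table.
- scraper: Bystander: loose scraper, 200 mm long, lying on the table. Origin: at mid-length or near it, on the table.
There are look-alikes about, which are no part of the job. What is shaped like the jar but orange or red is not meant.

How it is judged:
On the way, in this order (a step that is already met when the one before it is completed fails the run):
1. the lid's lugs have dropped into the gaps, lid untwisted and level (z of lid in the frame of jar between 0.08 and 0.1015 m and angle between the x axis of lid and the x axis of jar, either way round below 0.5 rad and horizontal distance between lid and jar below 0.01 m).
2. the lid is pushed in against the spring, before it is twisted (z of lid in the frame of jar below 0.0935 m and angle between the x axis of lid and the x axis of jar, either way round below 0.6 rad and horizontal distance between lid and jar below 0.006 m).
At the end, for the whole second after the job is handed in: The lid sits in the jar's mouth, centred within 6 mm, level within 0.1 rad, pressed down within 3.5 mm of fully home (spring compressed), twisted at least 1.27 rad from the entry direction, still, with the fingers holding it (over 2 N); every bystander within 30 mm of its start (z of lid in the frame of jar between 0.082 and 0.0895 m and horizontal distance between lid and jar below 0.006 m and angle between lid's own z axis and vertical below 0.1 rad and angle between the x axis of lid and the y axis of jar, either way round below 0.3 rad and contact force between the fingers and lid above 2 N and linear speed of lid below 0.02 m/s and angular speed of lid below 0.15 rad/s and distance of each of plain_lid, mug_a, mug_b, bowl, glaze_jar, brush, scraper from where it was at the start of the episode below 0.03 m); the arm keeps its last pose, push and grip.
It fails at once if a bystander (plain lid, mug, bowl, glaze jar, brush or scraper) is moved more than 30 mm from its place (distance of any of plain_lid, mug_a, mug_b, bowl, glaze_jar, brush, scraper from where it was at the start of the episode above 0.03 m).
It also fails if it takes over 48 s, if anything falls off the work surface, if the arm or the gripper's body presses on something with over 40 N, if the wrist force passes 120 N, or if a joint passes its speed limit or range.

## Working session

There is one attempt and no reset: what is moved stays moved. The work goes in short steps, Python scripts to look and compute and a shell command to move; the robot and the scene stay as the last step left them, time stands still between calls to the robot, and variables do not carry over. Pictures are saved under pics/ and viewed, about 8 in all and at most 12, crops included, and the job is handed in when it is done.

```bash
mkdir -p pics
cat > h.py <<'E'
import numpy as np, cv2
from scipy.spatial.transform import Rotation as R
from plant import manip
def grab(n,f,crop=None,s=1):
    im=manip.grab_frame(n)[:,:,::-1]; cv2.imwrite('pics/raw_'+f,im)
    save(im,f,crop,s)
def save(im,f,crop=None,s=1):
    if crop: x,y,w,h=crop; im=im[y:y+h,x:x+w]
    cv2.imwrite('pics/'+f,cv2.resize(im,None,fx=s,fy=s,interpolation=cv2.INTER_CUBIC))
def world(n,u,v,z):
    c=manip.calibration(n); T=np.array(c['cam_to_world'])
    K=np.array([[c['fx'],0,c['cx']],[0,c['fy'],c['cy']],[0,0,1]]);d=c.get('dist',c.get('distortion'))
    p=cv2.undistortPoints(np.array([[[u,v]]],float),K,None if d is None else np.array(d,float))[0,0]
    r=T[:3,:3]@[p[0],-p[1],-1]; o=T[:3,3]
    return o+r*(z-o[2])/r[2]
def st():
    s=manip.state(); q=s['tool_rot']; return s,R.from_quat([q[1],q[2],q[3],q[0]])
E
python3 - <<'E'
from h import *
for n in('top','scene'):
    grab(n,n+'0.png'); print(n,manip.calibration(n))
s,r=st();print(s);print(r.as_matrix().round(3))
E
```

```text
top {'fx': 447.16849568901074, 'fy': 447.16849568901074, 'cx': 313.4502690404453, 'cy': 240.55418352403294, 'cam_to_world': array([[ 0.02319007,  0.99128353, -0.12968881,  0.40516801],
       [-0.99928958,  0.0191291 , -0.03247185, -0.01590196],
       [-0.02970798,  0.1303497 ,  0.9910229 ,  0.98258248],
       [ 0.        ,  0.        ,  0.        ,  1.        ]])}
scene {'fx': 591.8851169843703, 'fy': 591.8851169843703, 'cx': 321.6368815781875, 'cy': 240.05623489190347, 'cam_to_world': array([[-0.29382735, -0.54809236,  0.78310935,  1.73286112],
       [ 0.95583403, -0.16261443,  0.24482207,  0.39123866],
       [-0.00684022,  0.82045799,  0.57166589,  0.96200839],
       [ 0.        ,  0.        ,  0.        ,  1.        ]])}
{'time': 0.1, 'joint_pos': array([-1.22304897e+00,  5.33034761e-02,  1.61415536e+00,  3.20799744e-06,
        1.47599289e+00, -1.18994508e-01]), 'joint_vel': array([ 2.29913393e-03, -4.35575825e-04, -3.86593651e-03, -1.93365699e-05,
        1.49225708e-04, -2.42203159e-04]), 'joint_efforts': array([-4.27142584e-05, -3.94905066e+01, -3.71363354e+01, -1.98153143e-04,
        3.87524982e-03, -3.21674668e-05]), 'tool_pos': array([ 0.28106252, -0.55765475,  0.25217888]), 'tool_rot': array([-5.79224299e-04,  8.51462716e-01, -5.24414320e-01, -7.27008610e-04]), 'contact_force': array([0.1980489 , 0.44074402, 0.35356771]), 'ft_torque': array([-0.00698876,  0.02734809,  0.01851158]), 'gripper_width': 1.0050384626962097}
[[ 0.45  -0.893 -0.001]
 [-0.893 -0.45   0.002]
 [-0.002 -0.    -1.   ]]
```

View pics/top0.png

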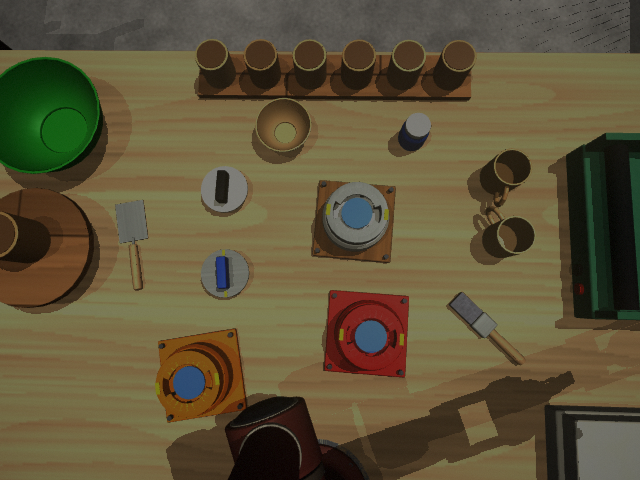

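View pics/scene0.png

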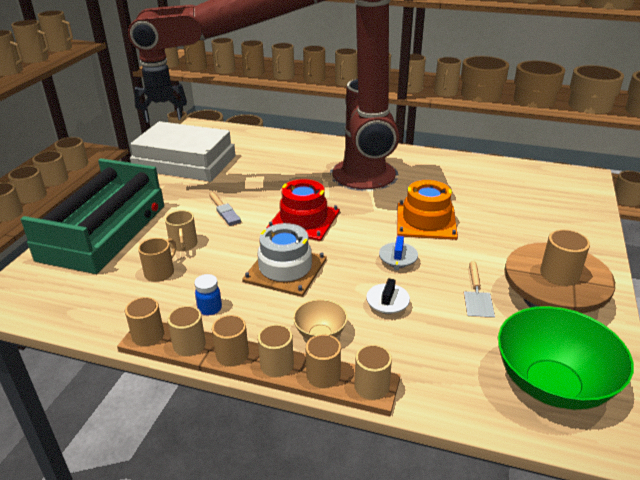

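The top view shows two lids: blue bar on grey steel at (225,273), and black bar on white at (224,190). The first fits the description. There are three jars: white on wood at (356,215), orange at (188,383) and red at (370,335). The white one is meant. I'll confirm both in one enlarged crop.

Run:
```python
from h import *
save(cv2.convertScaleAbs(cv2.imread('pics/raw_top0.png'),alpha=1.7),'crop0.png',(190,165,220,150),3.6)
```

```text
(no output)
```

View pics/crop0.png

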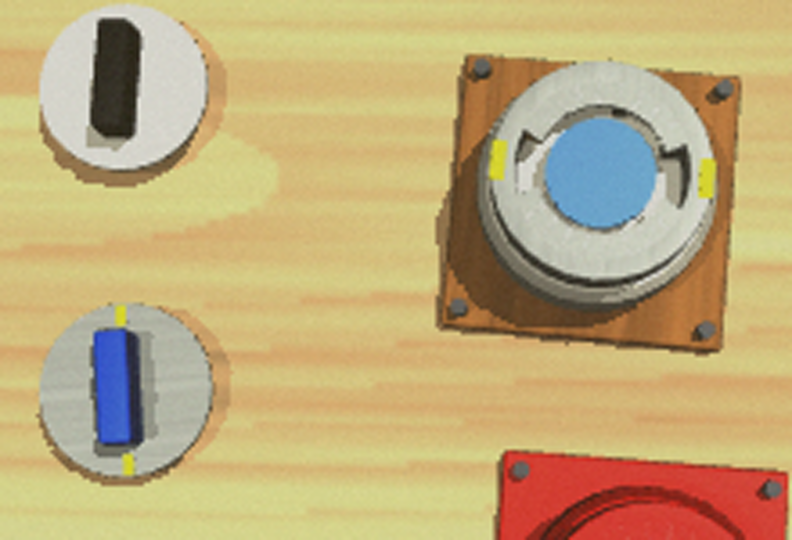

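The crop confirms it: steel lid, blue bar and two yellow ticks at crop (120,316) and (128,464). The white jar's ticks are at crop (497,160) and (707,178), with its collar centre near (601,171).

```bash
cat >> h.py <<'E'
def cp(n,x,y,z,crop,s): return world(n,(x+.5)/s-.5+crop[0],(y+.5)/s-.5+crop[1],z)
E
python3 - <<'E'
from h import *
c=(190,165,220,150)
P=lambda x,y,z:cp('top',x,y,z,c,3.6)
def pair(n,a,b,z):
    a=P(*a,z);b=P(*b,z);d=b-a;print(n,'mid',((a+b)/2).round(4),'len',np.linalg.norm(d).round(4),'ang',np.degrees(np.arctan2(d[1],d[0])).round(1))
pair('lid ticks',(120,316),(128,464),.03)
pair('lid disc LR',(39,390),(212,390),.03);pair('lid disc TB',(124,303),(124,476),.03)
pair('bar top mid',(112,329),(116,443),.064)
pair('jar ticks',(497,160),(707,178),.11)
pair('collar LR',(484,172),(718,172),.11);pair('collar TB',(601,61),(601,283),.11)
pair('cradle bottom edge',(440,327),(720,352),.015)
print('plain',P(124,87,.03)); print('red',world('top',370,335,.1))
s,r=st(); a=r.as_matrix(); print('tool x angle',np.degrees(np.arctan2(a[1,0],a[0,0])))
E
```

```text
lid ticks mid [0.4564 0.2052 0.03  ] len 0.0883 ang -174.1
lid disc LR mid [0.4561 0.2043 0.03  ] len 0.1036 ang -88.8
lid disc TB mid [0.4568 0.2052 0.03  ] len 0.1029 ang -177.2
bar top mid mid [0.4566 0.2032 0.064 ] len 0.0655 ang -175.1
jar ticks mid [ 0.5789 -0.0718  0.11  ] len 0.1156 ang -94.0
collar LR mid [ 0.5772 -0.0713  0.11  ] len 0.1284 ang -89.0
collar TB mid [ 0.5777 -0.0714  0.11  ] len 0.1242 ang -179.4
cradle bottom edge mid [ 0.4932 -0.0656  0.015 ] len 0.1687 ang -94.0
plain [0.64063306 0.21428325 0.03      ]
red [ 0.33891148 -0.10045592  0.1       ]
tool x angle -63.25766651134792
```

```bash
cat >> h.py <<'E'
def go(p,ang,tag=''):
    "shift (cm) and turn (deg) in tool axes to reach p with tool down, tool x at ang deg"
    s,r=st(); a=np.radians(ang)
    G=R.from_matrix(np.array([[np.cos(a),np.sin(a),0],[np.sin(a),-np.cos(a),0],[0,0,-1]]))
    print(tag,'lin',(r.inv().apply(np.array(p)-s['tool_pos'])*100).round(2),'rot',np.degrees((r.inv()*G).as_rotvec()).round(2))
E
python3 - <<'E'
from h import *
go((.4565,.2045,.17),-84.8)
E
```

```text
lin [-60.15 -49.96   8.34] rot [1.000e-02 1.100e-01 2.154e+01]
```

```bash
python3 -m pendant '{"linear":[[-3,-2.5,0],[-6,-5,0],[-9,-7.5,0],[-12,-10,0],[-15,-12.5,0],[-18,-15,0],[-21,-17.5,0],[-24,-20,0],[-27,-22.5,0],[-30,-25,0]],"rotation":[[0,0,1],[0,0,2],[0,0,3],[0,0,4],[0,0,5],[0,0,6],[0,0,7],[0,0,8],[0,0,9],[0,0,10]],"grip":[0,0,0,0,0,0,0,0,0,0]}'
python3 -c "
from h import *
go((.4565,.2045,.17),-84.8)"
```

```text
time: 0.93
tool_pos: [0.3692, -0.1758, 0.2529]
tool_rot: [-0.0, 0.802, -0.597, -0.0]
contact_force: [1.1, -0.6, 0.1]
gripper_width: 0.999
 lin [-33.93 -19.26   8.29] rot [0.000e+00 1.000e-02 1.145e+01]
```

```bash
python3 -m pendant '{"linear":[[-3.4,-1.9,0],[-6.8,-3.8,0],[-10.2,-5.7,0],[-13.6,-7.6,0],[-17,-9.6,0],[-20.4,-11.5,1],[-23.8,-13.4,2],[-27.2,-15.4,3],[-30.6,-17.3,4],[-33.9,-19.3,5]],"rotation":[[0,0,1],[0,0,2],[0,0,3],[0,0,4],[0,0,5],[0,0,6],[0,0,8],[0,0,9],[0,0,10],[0,0,11.4]],"grip":[0,0,0,0,0,0,0,0,0,0]}'
python3 - <<'E'
from h import *
go((.4565,.2045,.055),-84.8)
grab('top','top1.png')
grab('scene','scene1.png',(340,190,110,150),4)
E
```

```text
time: 1.77
tool_pos: [0.4562, 0.2047, 0.2025]
tool_rot: [0.0, 0.739, -0.673, -0.0]
contact_force: [0.2, -0.9, 0.2]
gripper_width: 1.0
 lin [ 0.02 -0.03 14.75] rot [ 0.01 -0.01  0.14]
```

View pics/scene1.png

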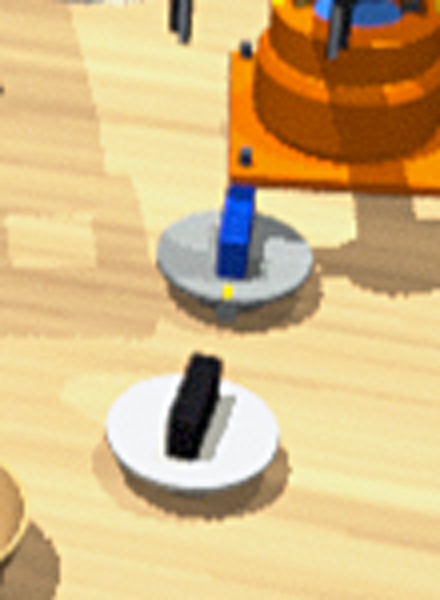

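The scene crop shows the blue-bar lid under the open gripper: disc at crop (157–312, 210–298), bar top from (240,190) to (235,236). I'll cross-check against the top estimate and then descend.

Run:
```python
from h import *
c=(340,190,110,150)
print(cp('scene',234.5,254,.03,c,4),cp('scene',238,212,.064,c,4))
```

```text
[0.45628321 0.20582189 0.03      ] [0.4559679  0.20578169 0.064     ]
```

```bash
python3 -m pendant '{"linear":[[0,0,1.5],[0,0,3],[0,0,4.5],[0,0,6],[0,0,7.5],[0,0,9],[0,0,10],[0,0,11],[0,0,11],[0,0,11]],"rotation":[[0,0,0],[0,0,0],[0,0,0],[0,0,0],[0,0,0],[0,0,0],[0,0,0],[0,0,0],[0,0,0],[0,0,0]],"grip":[0,0,0,0,0,0,0,0,0,0]}'
```

```text
time: 2.7
tool_pos: [0.4565, 0.2022, 0.0931]
tool_rot: [0.0, 0.739, -0.673, -0.0]
contact_force: [0.6, 0.2, 0.4]
gripper_width: 1.003
```

Both cameras agree to within 2 mm. Next I descend the rest of the way and close.

```bash
python3 -m pendant '{"linear":[[0,0,1],[0,0,2],[0,0,3],[0,0,3.7],[0,0,3.7],[0,0,3.7],[0,0,3.7],[0,0,3.7],[0,0,3.7],[0,0,3.7]],"rotation":[[0,0,0],[0,0,0],[0,0,0],[0,0,0],[0,0,0],[0,0,0],[0,0,0],[0,0,0],[0,0,0],[0,0,0]],"grip":[0,0,0,0,0,0.6,1,1,1,1]}'
python3 -m pendant '{"linear":[[0,0,0],[0,0,0],[0,0,0],[0,0,0],[0,0,-0.5],[0,0,-1],[0,0,-1.5],[0,0,-2],[0,0,-2],[0,0,-2]],"rotation":[[0,0,0],[0,0,0],[0,0,0],[0,0,0],[0,0,0],[0,0,0],[0,0,0],[0,0,0],[0,0,0],[0,0,0]],"grip":[1,1,1,1,1,1,1,1,1,1]}'
python3 - <<'E'
from h import *
s,r=st();print(s['tool_pos'],s['contact_force'],s['ft_torque'],s['gripper_width'])
go((.4565,.2045,.15),-84.8)
E
```

```text
time: 3.53
tool_pos: [0.457, 0.2026, 0.0568]
tool_rot: [-0.0, 0.739, -0.673, 0.0]
contact_force: [0.3, -0.8, 0.9]
gripper_width: 0.298
time: 4.37
tool_pos: [0.4569, 0.2025, 0.0768]
tool_rot: [-0.0, 0.739, -0.673, 0.0]
contact_force: [-0.3, 0.4, -2.6]
gripper_width: 0.225
[0.45691268 0.20254814 0.07676258] [-0.26416508  0.38822691 -2.5917482 ] [ 0.00111445  0.06480229 -0.07570024] 0.22490379856749612
 lin [-0.2   0.02 -7.32] rot [-0.05  0.01  0.14]
```

Gripped: the opening is 19 mm and the lifted weight is 2.6 N. Next I raise it and start turning.

```bash
python3 -m pendant '{"linear":[[0,0,-2],[0,0,-4],[0,0,-6],[0,0,-8],[0,0,-10],[0,0,-12],[0,0,-12],[0,0,-12],[0,0,-12],[0,0,-12]],"rotation":[[0,0,0],[0,0,-4],[0,0,-9],[0,0,-14],[0,0,-19],[0,0,-24],[0,0,-29],[0,0,-34],[0,0,-38],[0,0,-40]],"grip":[1,1,1,1,1,1,1,1,1,1]}'
python3 - <<'E'
from h import *
go((.578,-.0715,.195),-4)
E
```

```text
time: 5.2
tool_pos: [0.4564, 0.2024, 0.196]
tool_rot: [0.0, 0.926, -0.379, -0.0]
contact_force: [0.8, 0.8, -2.6]
gripper_width: 0.224
 lin [27.87 11.02  0.09] rot [ 2.000e-02  3.000e-02 -4.049e+01]
```

```bash
python3 -m pendant '{"linear":[[3,1.2,0],[6,2.4,0],[9,3.6,0],[12,4.8,0],[15,6,0],[18,7.2,0],[21,8.4,0],[24,9.5,0],[26.5,10.5,0],[27.9,11,0]],"rotation":[[0,0,-3],[0,0,-7],[0,0,-12],[0,0,-17],[0,0,-22],[0,0,-27],[0,0,-32],[0,0,-36],[0,0,-39],[0,0,-40.5]],"grip":[1,1,1,1,1,1,1,1,1,1]}'
python3 -m pendant '{"linear":[[0,0,0.3],[0,0,0.6],[0,0,1],[0,0,1.3],[0,0,1.6],[0,0,2],[0,0,2],[0,0,2],[0,0,2],[0,0,2]],"rotation":[[0,0,0],[0,0,0],[0,0,0],[0,0,0],[0,0,0],[0,0,0],[0,0,0],[0,0,0],[0,0,0],[0,0,0]],"grip":[1,1,1,1,1,1,1,1,1,1]}'
python3 - <<'E'
from h import *
go((.578,-.0715,.175),-4)
grab('top','top2.png',(310,140,100,100),6)
grab('scene','scene2.png',(235,170,110,120),5)
a=cv2.imread('pics/top2.png');b=cv2.imread('pics/scene2.png')
a=cv2.convertScaleAbs(a,alpha=1.6);a=cv2.resize(a,(400,400),interpolation=cv2.INTER_AREA)
b=cv2.resize(b,(400,436),interpolation=cv2.INTER_AREA)
cv2.imwrite('pics/both2.png',np.hstack([cv2.copyMakeBorder(a,0,36,0,0,0),b]))
print(manip.state()['tool_pos'])
E
```

```text
time: 6.03
tool_pos: [0.5783, -0.0747, 0.1957]
tool_rot: [0.0, 0.999, -0.036, -0.0]
contact_force: [-0.2, 0.7, -2.6]
gripper_width: 0.223
time: 6.87
tool_pos: [0.578, -0.0718, 0.1767]
tool_rot: [0.0, 0.999, -0.036, 0.0]
contact_force: [-0.2, 0.0, -3.1]
gripper_width: 0.229
 lin [-0.   -0.03  0.17] rot [ 0.01 -0.04 -0.15]
[ 0.57800272 -0.07185006  0.17667204]
```

View pics/both2.png

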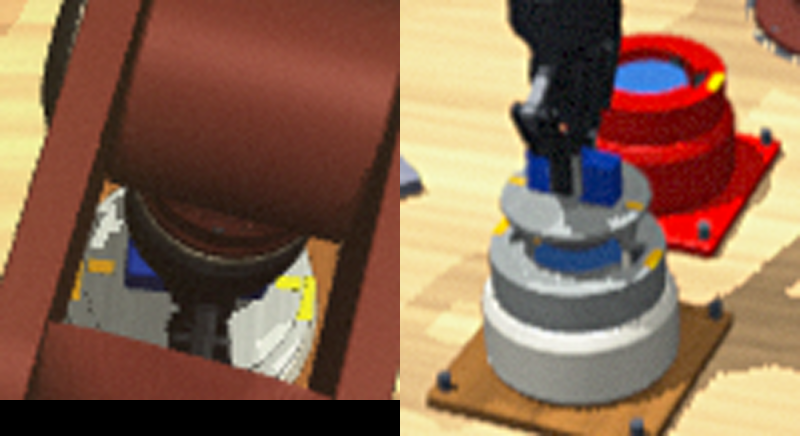

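The scene view at right shows the lid above the jar: lid ticks at (517,182) and (636,205), collar ticks at (502,225) and (655,258). I'll check the alignment.

Run:
```python
from h import *
c=(235,170,110,120);s=400/110
def pair(n,a,b,z):
    a=cp('scene',a[0]-400,a[1],z,c,s);b=cp('scene',b[0]-400,b[1],z,c,s);d=b-a;print(n,((a+b)/2).round(4),np.linalg.norm(d).round(4),np.degrees(np.arctan2(d[1],d[0])).round(1))
pair('lid',(517,182),(636,205),.149)
pair('jar',(502,225),(655,258),.11)
pair('lid disc LR',(499,200),(652,200),.149)
# collar ellipse in raw image
save(cv2.imread('pics/raw_scene2.png'),'scene2b.png',(245,195,80,75),9)
```

```text
lid [ 0.5744 -0.072   0.149 ] 0.0889 87.5
jar [ 0.5761 -0.0721  0.11  ] 0.1171 86.1
lid disc LR [ 0.5823 -0.0695  0.149 ] 0.1052 106.5
```

View pics/scene2b.png

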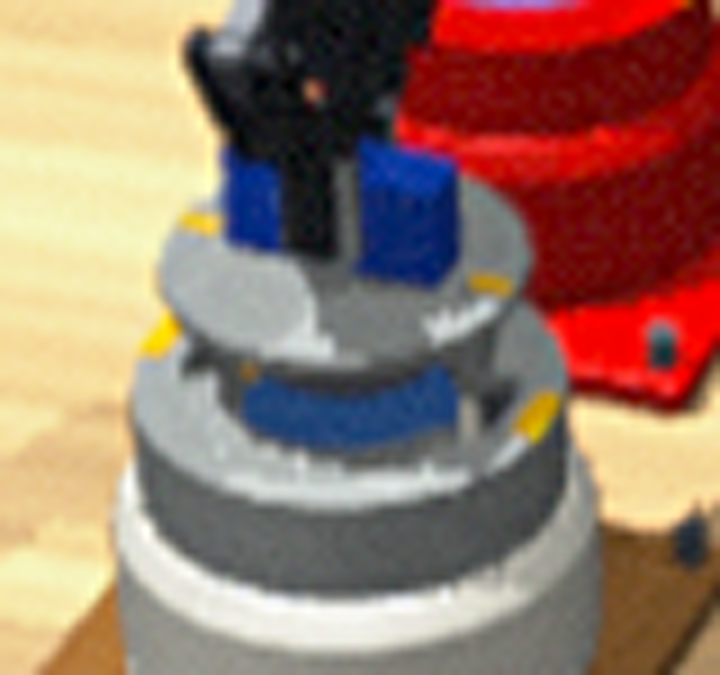

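The lid is within 2 mm and 1.5° of the gaps. I lower it slowly with a 1 mm correction in x.

```bash
python3 -m pendant '{"linear":[[0.1,0,0.2],[0.1,0,0.4],[0.1,0,0.6],[0.1,0,0.8],[0.1,0,1],[0.1,0,1.2],[0.1,0,1.4],[0.1,0,1.6],[0.1,0,1.7],[0.1,0,1.7]],"rotation":[[0,0,0],[0,0,0],[0,0,0],[0,0,0],[0,0,0],[0,0,0],[0,0,0],[0,0,0],[0,0,0],[0,0,0]],"grip":[1,1,1,1,1,1,1,1,1,1]}'
python3 -m pendant '{"linear":[[0,0,0.1],[0,0,0.2],[0,0,0.3],[0,0,0.4],[0,0,0.5],[0,0,0.6],[0,0,0.7],[0,0,0.8],[0,0,0.8],[0,0,0.8]],"rotation":[[0,0,0],[0,0,0],[0,0,0],[0,0,0],[0,0,0],[0,0,0],[0,0,0],[0,0,0],[0,0,0],[0,0,0]],"grip":[1,1,1,1,1,1,1,1,1,1]}'
```

```text
time: 7.8
tool_pos: [0.5786, -0.0718, 0.1589]
tool_rot: [-0.0, 0.999, -0.036, -0.0]
contact_force: [1.2, -0.7, -1.7]
gripper_width: 0.225
time: 8.63
tool_pos: [0.579, -0.0719, 0.1517]
tool_rot: [0.0, 0.999, -0.036, 0.0]
contact_force: [-2.8, -0.4, 4.3]
gripper_width: 0.225
```

The force matches the spring alone (4.3 N measured, 4.4 expected), so the lugs are in the gaps. Next I press down to flush.

```bash
python3 -m pendant '{"linear":[[0,0,0.1],[0,0,0.2],[0,0,0.3],[0,0,0.4],[0,0,0.5],[0,0,0.6],[0,0,0.7],[0,0,0.8],[0,0,0.9],[0,0,0.9]],"rotation":[[0,0,0],[0,0,0],[0,0,0],[0,0,0],[0,0,0],[0,0,0],[0,0,0],[0,0,0],[0,0,0],[0,0,0]],"grip":[1,1,1,1,1,1,1,1,1,1]}'
python3 - <<'E'
from h import *
s,r=st();print(s['tool_pos'],s['contact_force'],s['ft_torque'])
go((.578,-.0715,.1428),-4)
E
```

```text
time: 9.47
tool_pos: [0.579, -0.0719, 0.1432]
tool_rot: [0.0, 0.999, -0.036, 0.0]
contact_force: [-4.7, 1.6, 8.7]
gripper_width: 0.223
[ 0.57901515 -0.07194901  0.14315281] [-4.73713811  1.62382201  8.66302543] [ 0.15793638  0.84680009 -0.01748322]
 lin [-0.1  -0.04  0.04] rot [ 0.01 -0.02 -0.15]
```

```bash
python3 -m pendant '{"linear":[[-0.05,0,0],[-0.1,0,0],[-0.15,0,0],[-0.2,0,0],[-0.2,0,0.03],[-0.2,0,0.06],[-0.2,0,0.1],[-0.2,0,0.1],[-0.2,0,0.1],[-0.2,0,0.1]],"rotation":[[0,0,0],[0,0,0],[0,0,0],[0,0,0],[0,0,0],[0,0,0],[0,0,0],[0,0,0],[0,0,0],[0,0,0]],"grip":[1,1,1,1,1,1,1,1,1,1]}'
python3 - <<'E'
from h import *
s,r=st();print(s['tool_pos'],s['contact_force'],s['ft_torque'])
E
```

```text
time: 10.3
tool_pos: [0.5787, -0.0719, 0.1434]
tool_rot: [0.0, 0.999, -0.036, 0.003]
contact_force: [-1.2, 0.5, 8.3]
gripper_width: 0.222
[ 0.57867503 -0.07193635  0.14337978] [-1.22170398  0.49541825  8.32143825] [0.1820899  0.17401965 0.01376783]
```

```bash
python3 -m pendant '{"linear":[[0,0,0],[0,0,0],[0,0,0],[0,0,0],[0,0,0.05],[0,0,0.1],[0,0,0.15],[0,0,0.15],[0,0,0.15],[0,0,0.15]],"rotation":[[0,0,0],[0,0,0],[0,0,0],[0,0,0],[0,0,0],[0,0,0],[0,0,0],[0,0,0],[0,0,0],[0,0,0]],"grip":[1,1,1,1,1,1,1,1,1,1]}'
python3 - <<'E'
from h import *
s,r=st();print(s['tool_pos'],s['contact_force'],s['ft_torque'],r.as_matrix()[:,2])
E
```

```text
time: 11.13
tool_pos: [0.5788, -0.072, 0.1428]
tool_rot: [0.0, 0.999, -0.036, 0.002]
contact_force: [-2.6, 0.5, 12.1]
gripper_width: 0.222
[ 0.57875007 -0.07197285  0.14284721] [-2.61669807  0.54678793 12.13613106] [0.25153902 0.67242956 0.0487837 ] [ 4.93751883e-03 -6.44074156e-04 -9.99987603e-01]
```

The lid is flush: 12 N is above the spring alone, and z no longer falls. I twist clockwise (+z of the tool) while pressing slightly more.

```bash
python3 -m pendant '{"linear":[[0,0,0.05],[0,0,0.1],[0,0,0.1],[0,0,0.1],[0,0,0.1],[0,0,0.1],[0,0,0.1],[0,0,0.1],[0,0,0.1],[0,0,0.1]],"rotation":[[0,0,2],[0,0,5],[0,0,9],[0,0,13],[0,0,17],[0,0,21],[0,0,25],[0,0,29],[0,0,33],[0,0,36]],"grip":[1,1,1,1,1,1,1,1,1,1]}'
python3 - <<'E'
from h import *
s,r=st();print(s['tool_pos'],s['contact_force'],s['ft_torque'],r.as_matrix()[:,2])
go((.578,-.0715,.1428),-90)
E
```

```text
time: 11.97
tool_pos: [0.579, -0.0731, 0.1429]
tool_rot: [0.001, 0.939, -0.344, 0.003]
contact_force: [-4.2, -2.2, 15.1]
gripper_width: 0.22
[ 0.5790102  -0.07305652  0.14286316] [-4.22176928 -2.15425514 15.14814339] [-0.16308594  0.95021941  0.39120287] [ 0.00542751 -0.00324739 -0.99998   ]
 lin [-0.18 -0.05  0.01] rot [-0.21 -0.31 49.72]
```

```bash
python3 -m pendant '{"linear":[[0,0,0],[0,0,0],[-0.05,0,0],[-0.1,0,0],[-0.1,0,0],[-0.1,0,0],[-0.1,0,0],[-0.1,0,0],[-0.1,0,0],[-0.1,0,0]],"rotation":[[0,0,3],[0,0,7],[0,0,11],[0,0,15],[0,0,19],[0,0,23],[0,0,27],[0,0,31],[0,0,35],[0,0,39]],"grip":[1,1,1,1,1,1,1,1,1,1]}'
python3 - <<'E'
from h import *
s,r=st();print(s['tool_pos'],s['contact_force'],s['ft_torque'],r.as_matrix()[:,2])
go((.578,-.0715,.1428),-90)
E
```

```text
time: 12.8
tool_pos: [0.5785, -0.072, 0.1429]
tool_rot: [-0.001, 0.77, -0.638, 0.003]
contact_force: [-4.0, -0.7, 15.7]
gripper_width: 0.225
[ 0.57850891 -0.07203237  0.14287024] [-4.01823035 -0.72333601 15.69945497] [-0.00296015  0.80588577  0.42466895] [ 0.00623023 -0.00261395 -0.99997718]
 lin [-0.06  0.04  0.01] rot [-0.34 -0.18 10.72]
```

```bash
python3 -m pendant '{"linear":[[0,0,0],[0,0,0],[0,0,0],[0,0,0],[0,0,0],[0,0,0],[0,0,0],[0,0,0],[0,0,0],[0,0,0]],"rotation":[[0,0,2],[0,0,4],[0,0,6],[0,0,8],[0,0,10],[0,0,12],[0,0,13],[0,0,14],[0,0,14],[0,0,14]],"grip":[1,1,1,1,1,1,1,1,1,1]}'
python3 - <<'E'
from h import *
s,r=st();print(s['tool_pos'],s['contact_force'],s['ft_torque'],r.as_matrix()[:,2],s['joint_vel'].round(3))
go((.578,-.0715,.1428),-90)
grab('scene','scene3.png',(235,170,110,120),5)
grab('top','top3.png')
E
```

```text
time: 13.63
tool_pos: [0.5791, -0.0714, 0.143]
tool_rot: [0.002, -0.689, 0.725, -0.004]
contact_force: [-0.8, 2.8, 14.6]
gripper_width: 0.223
[ 0.57905736 -0.07139206  0.14299904] [-0.77124487  2.79968993 14.61434663] [0.16341792 0.32454193 1.52729366] [ 0.00781678 -0.00233166 -0.99996673] [ 0.001 -0.     0.    -0.001  0.001 -0.   ]
 lin [0.02 0.11 0.02] rot [-0.45 -0.12 -2.87]
```

View pics/scene3.png

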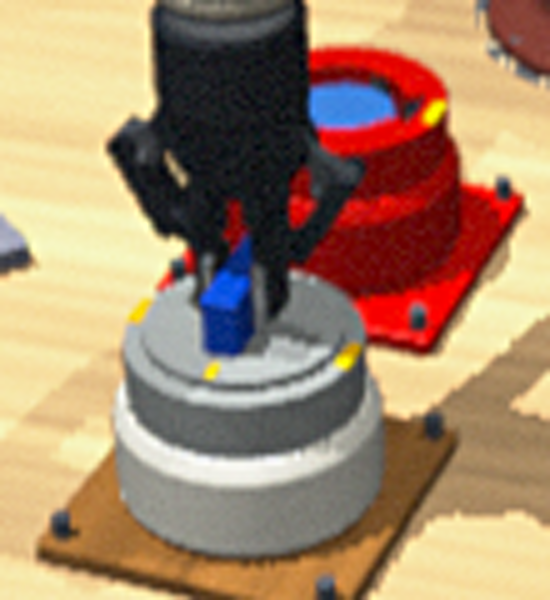

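The picture shows the lid flush in the collar, with its tick at (212,371) a quarter turn from the collar ticks at (140,311) and (347,356). The torque has risen to 1.5 N m, so it is at the stop. I hold it for 0.8 s and run the numeric check.

```bash
python3 -m pendant '{"linear":[[0,0,0],[0,0,0],[0,0,0],[0,0,0],[0,0,0],[0,0,0],[0,0,0],[0,0,0],[0,0,0],[0,0,0]],"rotation":[[0,0,0],[0,0,0],[0,0,0],[0,0,0],[0,0,0],[0,0,0],[0,0,0],[0,0,0],[0,0,0],[0,0,0]],"grip":[1,1,1,1,1,1,1,1,1,1]}'
python3 - <<'E'
from h import *
c=(235,170,110,120)
t=cp('scene',212,371,.116,c,5);a=cp('scene',140,311,.11,c,5);b=cp('scene',347,356,.11,c,5);m=(a+b)/2;d=t-m
print('tick r',np.linalg.norm(d[:2]).round(4),'lid ang',np.degrees(np.arctan2(d[1],d[0])).round(1),'jar ang',np.degrees(np.arctan2(*(b-a)[1::-1])).round(1),m)
s,r=st();print(s['tool_pos'],s['contact_force'],s['ft_torque'])
d=cv2.absdiff(cv2.imread('pics/raw_scene2.png'),cv2.imread('pics/raw_scene3.png')).max(2)
for n,(x,y,w,h) in dict(plain=(365,275,48,45),bowl=(290,300,60,50),glaze=(192,272,32,45),mugs=(137,208,62,75),brush=(205,190,40,38),scraper=(460,260,40,60)).items(): print(n,(d[y:y+h,x:x+w]>50).mean().round(3))
E
```

```text
time: 14.57
tool_pos: [0.5791, -0.0714, 0.143]
tool_rot: [0.002, -0.689, 0.725, -0.004]
contact_force: [-1.9, 1.9, 15.1]
gripper_width: 0.229
tick r 0.0435 lid ang 0.3 jar ang 86.0 [ 0.57743374 -0.07268819  0.11      ]
[ 0.57907078 -0.07138189  0.14299393] [-1.85346169  1.88574241 15.14954707] [0.21985311 0.3263255  1.52521443]
plain 0.0
bowl 0.0
glaze 0.0
mugs 0.0
brush 0.0
scraper 0.0
```

Everything agrees: the lid has turned about 86° (1.5 rad), is flush and still, and the bystanders haven't moved.

```bash
python3 -c "
from plant import manip
print(manip.job_done())"
```

```text
the job is handed in; nothing more can be done
None
```

The blue-bar lid is in the white jar, twisted clockwise to its stop and held flush. I handed the job in at about 14.6 s; no verdict was reported.

- **Entry and push:** I lowered the lid with its lugs in the gaps. At about 9 mm above home the force was 4.3 N, which matches the spring alone. Pressed down, the force rose to 12 N with no further drop, so the rim was flush.
- **Twist:** The last picture puts the lid's turn at about 86° (1.5 rad). The torque reached about 1.5 N m, so it is hard against the stop.
- **Final hold:** The readings were steady, with about 15 N down and the opening still at bar width. The tool height puts the lid within about 0.5 mm of home.
- **Bystanders:** Comparing pictures taken before insertion and after the twist showed no change at the plain lid, bowl, glaze jar, mugs, brush or scraper. I made no such comparison for the earlier moves, but nothing was touched on the way.
- **Disagreements:** There was a sideways force of up to about 5 N during insertion and twisting, and about 2.6 N at the end. The tool was tilted about 0.008 rad, and its final angle was about 3° past the nominal quarter turn while pressing on the stop. The tilt and centring look within the limits.

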